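Return left-over capacitors to their stock drawers

ROBOT

A 7-joint arm with a two-finger parallel gripper is mounted at the origin on the work surface. World frame = base frame: x ahead of the robot, y to its left, z up, the work surface at z = 0. Lengths are in m, angles in rad, forces in N, time in s.
With the tool pointing down it reaches from about 0.35 to 0.9 m from the base axis. Payload 8.1 kg.
Tool frame: the origin (TCP) lies midway between the tips of the shut fingers; the grasp point (between the pads) lies 19 mm behind it; z points along the fingers, y is the line along which they close (so a half turn about z gives the same grasp; the last joint's range is limited). The gripper opens to 92 mm and grips with 3 to 60 N. Pads are 19 mm wide; open, the fingers measure 130 mm over their backs; the gripper's body (75 mm by 190 mm) begins 47 mm behind the grasp point.
Start: joints at [-1.445, 0.434, 0.025, 1.573, -0.012, 1.134, -0.075], TCP at [0.142, 0.609, 0.227] pointing down, gripper open.
Joint ranges: [-2.62, 2.62], [-0.44, 2.09], [-1.27, 1.32], [0.08, 2.57], [-1.32, 4.46], [0.12, 2], [-2.74, 2.74]. Speed limits (rad/s): [2.22, 2.22, 3.01, 3.01, 3.14, 3.14, 3.14].

INTERFACE

Orientations are given as a rotation vector (axis times angle).
In Python, from bench import observe, read_camera, calibration, hand_in, masks_of gives the robot as it stands.
- The arm moves only by the tool servo_tool, never from a script. Its argument "deltas" is a list of rows, each a list of 7 numbers: the shift along the tool's x, y, z in normalised numbers (1 is 0.75 m), then the turn, a rotation vector about the tool's x, y, z in normalised numbers (1 is pi rad), then the closure, from 0 (fully open) to 1 (shut). A call has 1 to 5 rows; each row is the pose to reach, as a shift and turn from the pose commanded when the call began, along the tool's axes at that moment; what a row does not reach only later rows make up. A row lasts 1/12 s, in which the tool goes at most 41.7 mm and 7.16 degrees, less where a joint would pass 70% of its speed; a pose out of reach is approached as far as the arm can. No shift or turn number may pass 1 either way. A call with a gripper value outside its range is refused whole. The fingers move at their own pace and stop on an object; "force" is the grip in N (left out, the last holds). Time passes only in rows, so rows that repeat a pose let the fingers close. It gives the time, the measured TCP pose, the force, the opening and the grip force at its end, in the units of the state.
- observe(): the state, without advancing time (a new reading comes with each control period).
- read_camera(name): name is "scene" or "top"; returns the picture (420x560x3 uint8, red, green, blue); there is no depth.
- calibration(name): a dict with "fx", "fy", "cx", "cy" (pixels), "R" (3x3) and "t" (3): a world point X has camera coordinates R X + t. Camera axes: x right, y down, z forward; pixel columns grow to the right and rows downward; lengths in m; the calibration is good to about 2 mm. A picture is of the moment at which its call begins. calibration takes no time and is no camera call.
- hand_in(): hands the job in; it is judged then, once.
Trained networks look in the newest picture that a camera, given by its name, has taken for a name from the list of things; names that differ only in an ending like _2 or _b are one class to them, and where a whole thing is asked for, a point or a joint stands for the part that bears it (a point fixed in the world has none). Each returns a list of dicts, best first, with "p" (0 to 1); they miss things now and then, are a little off and sometimes report something else, mostly with a low value. They report only what shows in the picture. A call takes as long as a camera call.
- masks_of(thing, camera): "mask" (420x560 bool, what is visible of it) and "centre" ([row, column] in pixels, amid what is visible of it).
The state is a dict: "clock": time; "joint_positions": joint angles; "joint_velocities": joint speeds; "joint_torque": joint torques, N m; "tool_pos": TCP position; "eef_rot": TCP orientation; "contact_force": force on the tool from outside, world axes, zero at the start; "wrist_torque": the same for the moment, N m; "finger_gap": finger opening in m; "finger_force": force on a finger pad.
Only numpy, scipy, OpenCV 4.12 (cv2) and the standard library are available. Lean on these libraries where they do the work, as an engineer would, in place of code of your own. Each camera call takes 0.05 s, during which the arm holds its last target. There are 200 camera calls.

TASK

The board is finished, so put the four left-over capacitors that stand on the bench back into stock: each goes into the free front compartment of the drawer that already holds capacitors of the same shape and size, standing upright on its base. Set each one down gently rather than dropping it, and leave the transformer and the heat sink where they stand.

Things in the scene. Friction and masses are not known exactly. Their poses are not given: they have to be found in the camera images.
- cap_screw: Loose capacitor standing on the bench: the large black-sleeved can, 50 mm diameter and 70 mm high, with two 6 mm high aluminium screw terminals on its black top. About 190 g. Origin: centre of its underside, z up.
- cap_can: Loose capacitor standing on the bench: black-sleeved can with a bare aluminium top, 35 mm diameter and 50 mm high. About 70 g. Origin: centre of its underside, z up.
- cap_slim: Loose capacitor standing on the bench: slim black-sleeved can with a bare aluminium top, 22 mm diameter and 50 mm high. About 30 g. Origin: centre of its underside, z up.
- cap_box: Loose capacitor standing on the bench: grey rectangular box (film capacitor), 24 (x) by 42 (y) mm and 46 mm high. About 65 g. Origin: centre of its underside, z up.
- drawer_screw: Fixed black drawer, 163 (x) by 114 (y) mm; floor and walls 3 mm thick, walls 25 mm high (front 29). Front compartment (-x, robot's side) empty, 76 (x) by 108 (y) mm inside; the rear one holds fixed stock: two large cans, 50 mm diameter, 76 mm high with their screw terminals. Origin: at bench level below the middle of the empty compartment; x points to the rear.
- drawer_can: Fixed black drawer, 163 (x) by 114 (y) mm; floor and walls 3 mm thick, walls 25 mm high (front 29). Front compartment (-x, robot's side) empty, 76 (x) by 108 (y) mm inside; the rear one holds fixed stock: four aluminium-topped cans, 35 mm diameter, 50 mm high. Origin: at bench level below the middle of the empty compartment; x points to the rear.
- drawer_slim: Fixed black drawer, 163 (x) by 114 (y) mm; floor and walls 3 mm thick, walls 25 mm high (front 29). Front compartment (-x, robot's side) empty, 76 (x) by 108 (y) mm inside; the rear one holds fixed stock: ten slim aluminium-topped cans, 22 mm diameter, 50 mm high. Origin: at bench level below the middle of the empty compartment; x points to the rear.
- drawer_box: Fixed black drawer, 163 (x) by 114 (y) mm; floor and walls 3 mm thick, walls 25 mm high (front 29). Front compartment (-x, robot's side) empty, 76 (x) by 108 (y) mm inside; the rear one holds fixed stock: five grey boxes, 24 by 42 mm, 46 mm high. Origin: at bench level below the middle of the empty compartment; x points to the rear.
- transformer: Loose small transformer standing among the capacitors, not a capacitor, to be left alone: dark laminated steel block 30 (x) by 48 (y) by 40 mm high with a tan taped winding bulging on both x sides, 48 mm over all in x. Origin: centre of its underside, z up.
- heat_sink: Loose aluminium heat sink with seven upright fins, standing among the capacitors, not a capacitor, to be left alone: 28 (x) by 46 (y) by 45 mm high. Origin: centre of its underside (within 2 mm), z up.

How it is judged:
At the end, for the whole second after the job is handed in: Each of the four capacitors stands on the floor of the front compartment of its own drawer (its base centre less than 32 mm in x and 48 mm in y from the compartment's middle, i.e. anywhere within the walls; base less than 10 mm above the bench; leaning less than 0.15 rad), released and at rest (x of cap_screw in the frame of drawer_screw between -0.032 and 0.032 m and y of cap_screw in the frame of drawer_screw between -0.048 and 0.048 m and z of cap_screw in the frame of drawer_screw below 0.01 m and angle between each of cap_screw, cap_can, cap_slim, cap_box's own z axis and vertical below 0.15 rad and linear speed of each of cap_screw, cap_can, cap_slim, cap_box below 0.02 m/s and x of cap_can in the frame of drawer_can between -0.032 and 0.032 m and y of cap_can in the frame of drawer_can between -0.048 and 0.048 m and z of cap_can in the frame of drawer_can below 0.01 m and x of cap_slim in the frame of drawer_slim between -0.032 and 0.032 m and y of cap_slim in the frame of drawer_slim between -0.048 and 0.048 m and z of cap_slim in the frame of drawer_slim below 0.01 m and x of cap_box in the frame of drawer_box between -0.032 and 0.032 m and y of cap_box in the frame of drawer_box between -0.048 and 0.048 m and z of cap_box in the frame of drawer_box below 0.01 m); the robot touches nothing.
It fails at once if a capacitor was dropped into its drawer (faster than 0.75 m/s, a fall of about 30 mm, in the last 3 cm) ((horizontal distance between cap_screw and drawer_screw below 0.06 m and z of cap_screw in the frame of drawer_screw below 0.03 m and linear speed of cap_screw above 0.75 m/s) or (horizontal distance between cap_can and drawer_can below 0.06 m and z of cap_can in the frame of drawer_can below 0.03 m and linear speed of cap_can above 0.75 m/s) or (horizontal distance between cap_slim and drawer_slim below 0.06 m and z of cap_slim in the frame of drawer_slim below 0.03 m and linear speed of cap_slim above 0.75 m/s) or (horizontal distance between cap_box and drawer_box below 0.06 m and z of cap_box in the frame of drawer_box below 0.03 m and linear speed of cap_box above 0.75 m/s)).
It fails at once if the transformer was moved by more than 25 mm or tipped (distance of transformer from where it was at the start of the episode above 0.025 m or angle between transformer's own z axis and vertical above 0.4 rad).
It fails at once if the heat sink was moved by more than 25 mm or tipped (distance of heat_sink from where it was at the start of the episode above 0.025 m or angle between heat_sink's own z axis and vertical above 0.4 rad).
It also fails if it takes over 93 s, if anything falls off the work surface, if the arm or the gripper's body presses on something with over 40 N, if the wrist force passes 120 N, or if a joint passes its speed limit or range.

## Working session

There is one attempt and no reset: what is moved stays moved. The work goes in short steps, Python scripts to look and compute and a tool call to move; the robot and the scene stay as the last step left them, time stands still between calls to the robot, and variables do not carry over. Pictures are saved under pics/ and viewed, at most 14 in all, crops included, and the job is handed in when it is done.

Besides the shell and the picture viewer there is one more tool, called after "Emit:" as a command line: name --pt "numbers of a row" for each row, then --argument value for the rest. servo_tool: Moves the arm, as the interface text tells. Its arguments: {"type":"object","properties":{"deltas":{"type":"array"},"force":{"type":"number"}},"required":["deltas"]}

```bash
mkdir -p pics; ls; cat > h.py <<'E'
import numpy as np,cv2
from bench import *
from scipy.spatial.transform import Rotation as Rn
def ray(cam,rc,z):
    c=calibration(cam);R=np.array(c['R']);t=np.array(c['t'])
    d=R.T@np.array([(rc[1]-c['cx'])/c['fx'],(rc[0]-c['cy'])/c['fy'],1]);o=-R.T@t
    return o+d*(z-o[2])/d[2]
def proj(cam,X):
    c=calibration(cam);p=np.array(c['R'])@X+np.array(c['t']);return np.array([c['cy']+c['fy']*p[1]/p[2],c['cx']+c['fx']*p[0]/p[2]])
def save(cam,n):
    im=read_camera(cam);cv2.imwrite('pics/'+n+'.png',im[:,:,::-1]);return im
E
python3 - <<'E'
from h import *
for c in('top','scene'):
    save(c,c+'0');k=calibration(c);print(c,k['fx'],-np.array(k['R']).T@k['t'])
    for n in('cap_screw','cap_can','cap_slim','cap_box','transformer','heat_sink','drawer_screw','drawer_can','drawer_slim','drawer_box'):
        for m in masks_of(n,c)[:3]:
            r=cv2.minAreaRect(np.argwhere(m['mask'])[:,::-1].astype(np.float32))
            print(n,round(m['p'],2),np.round(m['centre']),'rect',np.round(r[0]),np.round(r[1]),round(r[2]),m['mask'].sum(),np.round(ray(c,m['centre'],0.05 if n[0]!='d' else .0),3))
print(observe())
E
```

```text
pics
top 413.86563537871126 [ 0.38213389 -0.00903577  0.99335721]
cap_screw 0.73 [210. 303.] rect [304. 209.] [21. 24.] 45 432 [ 0.477 -0.067  0.05 ]
cap_can 0.62 [254. 147.] rect [145. 252.] [15. 20.] 90 265 [0.369 0.283 0.05 ]
cap_can 0.42 [269. 400.] rect [399. 270.] [ 9. 14.] 90 115 [ 0.35 -0.29  0.05]
cap_slim 0.53 [270. 403.] rect [400. 270.] [ 9. 13.] 90 115 [ 0.347 -0.296  0.05 ]
cap_box 0.82 [231. 193.] rect [193. 232.] [20. 12.] 53 236 [0.422 0.181 0.05 ]
transformer 0.81 [234. 348.] rect [350. 231.] [21. 24.] 53 429 [ 0.424 -0.172  0.05 ]
transformer 0.72 [199. 239.] rect [240. 202.] [13. 21.] 76 259 [0.499 0.081 0.05 ]
heat_sink 0.6 [201. 241.] rect [240. 202.] [13. 20.] 77 221 [0.495 0.075 0.05 ]
drawer_screw 0.6 [137. 181.] rect [180. 136.] [72. 53.] 90 3519 [0.655 0.232 0.   ]
drawer_can 0.79 [131. 368.] rect [368. 130.] [74. 49.] 90 3447 [ 0.682 -0.228  0.   ]
drawer_can 0.19 [271. 402.] rect [400. 270.] [ 9. 13.] 90 111 [ 0.343 -0.31  -0.   ]
drawer_slim 0.61 [139. 314.] rect [310. 143.] [49. 74.] 4 3441 [ 0.658 -0.093  0.   ]
drawer_box 0.85 [124. 247.] rect [248. 1
[... 1244 characters left out ...]
.43451756,  0.02499219,  1.57320731, -0.01166653,
        1.13403465, -0.0750902 ]), 'joint_velocities': array([ 1.70725938e-05, -7.04987769e-04,  4.42652571e-04, -6.56428353e-04,
       -1.43123928e-04, -2.20900388e-03, -5.69371142e-04]), 'joint_torque': array([-2.78129119e-03, -6.67682290e+01,  9.83608402e-01, -3.14806724e+01,
       -6.02589967e-02,  3.30171478e-02,  2.75801159e-05]), 'tool_pos': array([0.14177283, 0.60870152, 0.22672798]), 'eef_rot': array([-3.58803513e-01, -3.12098357e+00,  3.10291277e-05]), 'contact_force': array([ 0.22607189, -0.58919937,  0.21843431]), 'wrist_torque': array([0.00809214, 0.00773851, 0.01201254]), 'finger_force': 0.0, 'finger_gap': 0.09190609210681283}
```

```bash
sleep 1
python3 - <<'E'
import cv2
a=cv2.imread('pics/top0.png');cv2.imwrite('pics/t1.png',cv2.resize(a[80:300,120:420],None,fx=2.66,fy=2.66,interpolation=2))
a=cv2.imread('pics/scene0.png');cv2.imwrite('pics/s1.png',cv2.resize(a[130:400,100:500],None,fx=2,fy=2,interpolation=2))
E
```

```text
(no output)
```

View pics/t1.png

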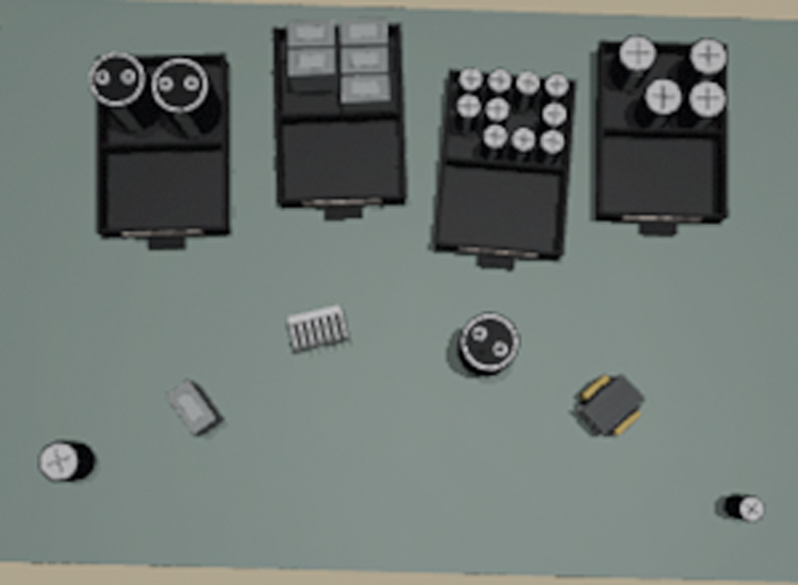

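View pics/s1.png

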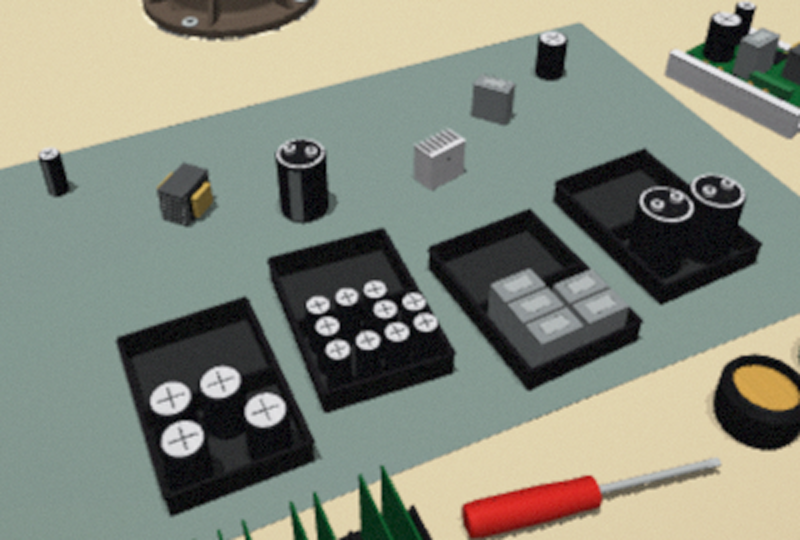

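The pictures show drawers from left to right: screw, box, slim, can. Loose caps in the top view (px row,col): can (253,142), box (231,193), screw (209,304), slim (271,403). The transformer is at (231,350) and the heat sink at (202,240). Now I'll fit the poses.

```bash
cat >> h.py <<'E'
from scipy.optimize import minimize
def hull(cam,P):
    q=np.array([proj(cam,p)[::-1] for p in P],np.float32);m=np.zeros((1680,2240),np.uint8)
    cv2.fillConvexPoly(m,cv2.convexHull((q*4+1.5).astype(np.int32)),1);return cv2.resize(m.astype(np.float32),(560,420),interpolation=cv2.INTER_AREA)
def fit(dim,masks,x0,z0=0):
    if len(dim)==2:
        a=np.arange(0,6.28,.3);B=np.c_[np.cos(a),np.sin(a)]*dim[0]/2
    else: B=np.array([[i,j] for i in(-1,1) for j in(-1,1)])*np.array(dim[:2])/2
    def cost(v):
        c,s=np.cos(v[2]/20),np.sin(v[2]/20);b=B@np.array([[c,s],[-s,c]])+v[:2]/1000
        P=np.r_[np.c_[b,0*b[:,0]+z0],np.c_[b,0*b[:,0]+z0+dim[-1]]]
        return sum(1-np.minimum(hull(k,P),m).sum()/np.maximum(hull(k,P),m).sum() for k,m in masks.items())/len(masks)
    best=min((minimize(cost,[x0[0]*1000,x0[1]*1000,y*20],method='Nelder-Mead',options=dict(initial_simplex=np.array([x0[0]*1000,x0[1]*1000,y*20])+np.array([[0,0,0],[8,0,0],[0,8,0],[0,0,6]]))) for y in([0] if len(dim)==2 else [-.6,.3,1.2])),key=lambda r:r.fun)
    return np.round(best.x[:2]/1000,4),round(best.x[2]/20,3),round(best.fun,3)
E
python3 - <<'E'
from h import *
D=dict(cap_screw=(.05,.07),cap_can=(.035,.05),cap_slim=(.022,.05),cap_box=(.024,.042,.046))
X=dict(cap_screw=(.475,-.065),cap_can=(.375,.275),cap_slim=(.36,-.29),cap_box=(.43,.17))
read_camera('top');read_camera('scene')
for n in D:
    M={c:masks_of(n,c)[0]['mask'].astype(np.float32) for c in('top','scene')}
    print(n,fit(D[n],M,X[n]),*[(c,fit(D[n],{c:M[c]},X[n])) for c in M])
im=cv2.imread('pics/top0.png',0)
for n,(r,c) in dict(can=(253,142),slim=(271,403)).items():
    w=im[r-10:r+11,c-10:c+11]>150;p=np.argwhere(w).mean(0)+[r-10,c-10];print(n,w.sum(),p,ray('top',p,.05))
for n,F in dict(screw=[(99,237),(229,234)],box=[(280,208),(406,204)],slim=[(432,251),(563,260)],can=[(594,221),(727,222)]).items():
    a,b=[ray('top',(80+(y+.5)/2.66-.5,120+(x+.5)/2.66-.5),.027)[:2] for x,y in F]
    u=(a-b);w=np.linalg.norm(u);u/=w;f=np.array([u[1],-u[0]]);print(n,'width',w,'mid',np.round((a+b)/2+.041*f,4),'yaw',np.arctan2(f[1],f[0]))
E
```

```text
Traceback (most recent call last):
  File "h.py", line 24, in fit
    best=min((minimize(cost,[x0[0]*1000,x0[1]*1000,y*20],method='Nelder-Mead',options=dict(initial_simplex=np.array([x0[0]*1000,x0[1]*1000,y*20])+np.array([[0,0,0],[8,0,0],[0,8,0],[0,0,6]]))) for y in([0] if len(dim)==2 else [-.6,.3,1.2])),key=lambda r:r.fun)
  File "h.py", line 24, in <genexpr>
    best=min((minimize(cost,[x0[0]*1000,x0[1]*1000,y*20],method='Nelder-Mead',options=dict(initial_simplex=np.array([x0[0]*1000,x0[1]*1000,y*20])+np.array([[0,0,0],[8,0,0],[0,8,0],[0,0,6]]))) for y in([0] if len(dim)==2 else [-.6,.3,1.2])),key=lambda r:r.fun)
              ~~~~~~~~^^^^^^^^^^^^^^^^^^^^^^^^^^^^^^^^^^^^^^^^^^^^^^^^^^^^^^^^^^^^^^^^^^^^^^^^^^^^^^^^^^^^^^^^^^^^^^^^^^^^^^^^^^^^^^^^^^^^^^^^^^^^^^^^^^^^^^^^^^^^^^^^^^^^^^^^^^^^^^^^^^^^^^^^^
  File "h.py", line 23, in cost
    return sum(1-np.minimum(hull(k,P),m).sum()/np.maximum(hull(k,P),m).sum() for k,m in masks.items())/len(masks)
           ~~~^^^^^^^^^^^^^^^^^^^^^^^^^^^^^^^^^^^^^^^^^^^^^^^^^^^^^^^^^^^^^^^^^^^^^^^^^^^^^^^^^^^^^^^^
  File "h.py", line 23, in <genexpr>
    return sum(1-np.minimum(hull(k,P),m).sum()/np.maximum(hull(k,P),m).sum() for k,m in masks.items())/len(masks)
                                                          ~~~~^^^^^
  File "h.py", line 14, in hull
    q=np.array([proj(cam,p)[::-1] for p in P],np.float32);m=np.zeros((1680,2240),np.uint8)
                ~~~~^^^^^^^
  File "h.py", line 9, in proj
    c=calibration(cam);p=np.array(c['R'])@X+np.array(c['t']);return np.array([c['cy']+c['fy']*p[1]/p[2],c['cx']+c['fx']*p[0]/p[2]])
ValueError: time passes only in moves, steps and waits
```

```bash
sed -i 's/^from bench import \*/from bench import *\nimport functools,bench\ncalibration=functools.lru_cache(bench.calibration)/' h.py
cat > r.py <<'E'
from h import *
D=dict(cap_screw=(.05,.07),cap_can=(.035,.05),cap_slim=(.022,.05),cap_box=(.024,.042,.046))
X=dict(cap_screw=(.475,-.065),cap_can=(.375,.275),cap_slim=(.36,-.29),cap_box=(.43,.17))
read_camera('top');read_camera('scene')
for n in D:
    M={c:masks_of(n,c)[0]['mask'].astype(np.float32) for c in('top','scene')}
    print(n,fit(D[n],M,X[n]),*[(c,fit(D[n],{c:M[c]},X[n])) for c in M],flush=True)
im=cv2.imread('pics/top0.png',0)
for n,(r,c) in dict(can=(253,142),slim=(271,403)).items():
    w=im[r-10:r+11,c-10:c+11]>150;p=np.argwhere(w).mean(0)+[r-10,c-10];print(n,w.sum(),p,ray('top',p,.05))
for n,F in dict(screw=[(99,237),(229,234)],box=[(280,208),(406,204)],slim=[(432,251),(563,260)],can=[(594,221),(727,222)]).items():
    a,b=[ray('top',(80+(y+.5)/2.66-.5,120+(x+.5)/2.66-.5),.027)[:2] for x,y in F]
    u=(a-b);w=np.linalg.norm(u);u/=w;f=np.array([u[1],-u[0]]);print(n,'width',w,'mid',np.round((a+b)/2+.041*f,4),'yaw',np.arctan2(f[1],f[0]))
E
python3 r.py
```

```text
cap_screw (array([ 0.4798, -0.0684]), np.float64(0.269), np.float64(0.056)) ('top', (array([ 0.4793, -0.0684]), np.float64(0.035), np.float64(0.051))) ('scene', (array([ 0.4809, -0.0688]), np.float64(0.124), np.float64(0.054)))
cap_can (array([0.3712, 0.2929]), np.float64(-0.126), np.float64(0.102)) ('top', (array([0.3713, 0.2926]), np.float64(-0.583), np.float64(0.12))) ('scene', (array([0.373 , 0.2918]), np.float64(-0.234), np.float64(0.073)))
cap_slim (array([ 0.3459, -0.2963]), np.float64(0.621), np.float64(0.093)) ('top', (array([ 0.3454, -0.2965]), np.float64(0.726), np.float64(0.081))) ('scene', (array([ 0.3475, -0.2959]), np.float64(0.511), np.float64(0.072)))
cap_box (array([0.419 , 0.1853]), np.float64(2.265), np.float64(0.12)) ('top', (array([0.4189, 0.1852]), np.float64(2.265), np.float64(0.069))) ('scene', (array([0.4211, 0.1855]), np.float64(-0.576), np.float64(0.133)))
can 115 [252.85217391 141.66086957] [0.36965313 0.29411566 0.05      ]
slim 48 [270.8125     402.27083333] [ 0.34546279 -0.29533439  0.05      ]
screw width 0.11528554268597942 mid [0.6115 0.223 ] yaw 0.053365861434544574
box width 0.11257933104227928 mid [0.643  0.0653] yaw 0.06254612022879924
slim width 0.11701626708642303 mid [ 0.6023 -0.0779] yaw -0.039927913623898165
can width 0.1194044445667666 mid [ 0.6375 -0.2208] yaw 0.022360786307970726
```

```bash
cat > g.py <<'E'
import sys
from h import *
o=observe();p=np.array(o['tool_pos']);R=Rn.from_rotvec(o['eef_rot'])
a=list(map(float,sys.argv[1:]))
print('now',np.round(p,4),'ang',np.round(np.arctan2(*R.as_matrix()[[1,0],1]),3),'q',np.round(o['joint_positions'],2),'gap',round(o['finger_gap'],4),'F',np.round(o['contact_force'],1),o['finger_force'],o['clock'])
for i in range(0,len(a),4):
    t=a[i+3];T=Rn.from_matrix(np.array([[-np.sin(t)*-1,np.cos(t),0],[-np.cos(t),np.sin(t),0],[0,0,-1]]).astype(float))
    print(np.round(R.inv().apply(np.array(a[i:i+3])-p)*1000,1),np.round((R.inv()*T).as_rotvec(),3))
E
python3 g.py .371 .293 .13 1.571  .371 .293 .022 1.571
```

```text
now [0.1418 0.6087 0.2268] ang 1.342 q [-1.44  0.43  0.03  1.57 -0.01  1.13 -0.08] gap 0.0918 F [-0.8 -1.  -0.3] 0.0 1.8Traceback (most recent call last):
  File "g.py", line 7, in <module>
    t=a[i+3];T=Rn.from_matrix(np.array([[-np.sin(t)*-1,np.cos(t),0],[-np.cos(t),np.sin(t),0],[0,0,-1]]).astype(float))
               ~~~~~~~~~~~~~~^^^^^^^^^^^^^^^^^^^^^^^^^^^^^^^^^^^^^^^^^^^^^^^^^^^^^^^^^^^^^^^^^^^^^^^^^^^^^^^^^^^^^^^^^
  File "scipy/spatial/transform/_rotation.pyx", line 1143, in scipy.spatial.transform._rotation.Rotation.from_matrix
ValueError: Non-positive determinant (left-handed or null coordinate frame) in rotation matrix 0: [[ 9.99999979e-01 -2.03673204e-04  0.00000000e+00]
 [ 2.03673204e-04  9.99999979e-01  0.00000000e+00]
 [ 0.00000000e+00  0.00000000e+00 -1.00000000e+00]].
```

```bash
sed -i 's/\[\[-np.sin(t)\*-1,np.cos(t),0\],\[-np.cos(t),/[[-np.sin(t),np.cos(t),0],[np.cos(t),/' g.py
python3 g.py .371 .293 .13 1.571  .371 .293 .022 1.571
```

```text
now [0.1418 0.6087 0.2268] ang 1.342 q [-1.44  0.43  0.03  1.57 -0.01  1.13 -0.08] gap 0.0918 F [-0.8 -1.  -0.3] 0.0 1.8
[-294.9 -255.5   96.7] [ 0.     0.    -0.229]
[-294.9 -255.5  204.7] [ 0.     0.    -0.229]
```

Units first: shifts go in shares of 0.75 m and turns go in shares of pi rad. So -147 mm / 750 = -0.196, -128 mm / 750 = -0.1707, -0.115 rad / 3.1416 = -0.0366.

Emit:
servo_tool --pt "-0.196 -0.1707 0.064 0 0 -0.0366 0" --pt "-0.196 -0.1707 0.064 0 0 -0.0366 0" --pt "-0.196 -0.1707 0.064 0 0 -0.0366 0" --pt "-0.196 -0.1707 0.064 0 0 -0.0366 0" --pt "-0.196 -0.1707 0.064 0 0 -0.0366 0"

```text
clock: 2.22
tool_pos: [0.2575, 0.4479, 0.1782]
eef_rot: [0.181, 3.136, -0.001]
contact_force: [0.4, 0.0, -0.6]
finger_gap: 0.092
finger_force: 0.0
```

```bash
python3 g.py .371 .293 .13 1.571  .371 .293 .022 1.571
```

```text
now [0.2575 0.4479 0.1782] ang 1.455 q [-1.18  0.31  0.03  1.9  -0.01  0.93  0.31] gap 0.092 F [ 0.4  0.  -0.6] 0.0 2.2167
[-130.5 -140.7   48.4] [-0.001  0.    -0.116]
[-130.5 -140.7  156.4] [-0.001  0.    -0.116]
```

To row units: -141 mm / 750 = -0.188, -130 mm / 750 = -0.1733, -0.116 rad / 3.1416 = -0.0369.

Emit:
servo_tool --pt "-0.1733 -0.188 0.064 0 0 -0.0369 0" --pt "-0.1733 -0.188 0.064 0 0 -0.0369 0" --pt "-0.1733 -0.188 0.064 0 0 -0.0369 0" --pt "-0.1733 -0.188 0.064 0 0 -0.0369 0" --pt "-0.1733 -0.188 0.064 0 0 -0.0369 0"

```text
clock: 2.63
tool_pos: [0.3707, 0.2926, 0.1303]
eef_rot: [0.0, 3.141, -0.001]
contact_force: [-0.2, 1.0, 0.2]
finger_gap: 0.0917
finger_force: 0.0
```

```bash
python3 g.py .371 .293 .022 1.571
```

```text
now [0.3707 0.2926 0.1303] ang 1.571 q [-0.84  0.3   0.07  2.06 -0.03  0.78  0.82] gap 0.0917 F [-0.2  1.   0.2] 0.0 2.6333
[ -0.3   0.5 108.3] [-0.001  0.    -0.   ]
```

Accurate. Now I'll descend and grip.

To row units: 108 mm / 750 = 0.144, 95 mm / 750 = 0.1267.

Emit:
servo_tool --pt "0 0 0.0467 0 0 0 0" --pt "0 0 0.0933 0 0 0 0" --pt "0 0 0.1267 0 0 0 0" --pt "0 0 0.144 0 0 0 0" --pt "0 0 0.144 0 0 0 0" --force 25

```text
clock: 3.05
tool_pos: [0.3678, 0.2945, 0.0203]
eef_rot: [0.003, -3.138, 0.005]
contact_force: [-0.1, 0.1, 1.0]
finger_gap: 0.0917
finger_force: 0.0
```

Emit:
servo_tool --pt "0 0 0 0 0 0 0.3" --pt "0 0 0 0 0 0 0.6" --pt "0 0 0 0 0 0 1" --pt "0 0 0 0 0 0 1" --pt "0 0 0 0 0 0 1"

```text
clock: 3.47
tool_pos: [0.3695, 0.2964, 0.0236]
eef_rot: [-0.004, 3.14, 0.002]
contact_force: [-0.3, -0.5, 0.2]
finger_gap: 0.0631
finger_force: 0.0
```

Emit:
servo_tool --pt "0 0 0 0 0 0 1" --pt "0 0 0 0 0 0 1" --pt "0 0 0 0 0 0 1" --pt "0 0 0 0 0 0 1" --pt "0 0 0 0 0 0 1"

```text
clock: 3.88
tool_pos: [0.3691, 0.2958, 0.0228]
eef_rot: [-0.003, 3.142, -0.0]
contact_force: [-1.0, -0.1, 2.0]
finger_gap: 0.0346
finger_force: 25.0
```

To row units: -98 mm / 750 = -0.1307, -80 mm / 750 = -0.1067.

Emit:
servo_tool --pt "0 0 -0.0267 0 0 0 1" --pt "0 0 -0.0667 0 0 0 1" --pt "0 0 -0.1067 0 0 0 1" --pt "0 0 -0.1307 0 0 0 1" --pt "0 0 -0.1307 0 0 0 1"

```text
clock: 4.3
tool_pos: [0.3707, 0.2974, 0.1242]
eef_rot: [-0.003, 3.137, 0.007]
contact_force: [1.1, 1.3, -0.8]
finger_gap: 0.0343
finger_force: 25.0
```

```bash
python3 g.py .6375 -.2208 .12 1.585
```

```text
now [0.3707 0.2974 0.1242] ang 1.573 q [-0.85  0.31  0.07  2.06 -0.03  0.76  0.82] gap 0.0343 F [ 1.1  1.3 -0.8] 24.999902844429016 4.3
[-265.8 -518.7    3.1] [ 0.004  0.004 -0.012]
```

To row units: -173 mm / 750 = -0.2307, -140 mm / 750 = -0.1867.

Emit:
servo_tool --pt "-0.024 -0.0467 0 0 0 0 1" --pt "-0.048 -0.0933 0 0 0 0 1" --pt "-0.072 -0.14 0 0 0 0 1" --pt "-0.096 -0.1867 0 0 0 0 1" --pt "-0.1187 -0.2307 0 0 0 0 1"

```text
clock: 4.72
tool_pos: [0.4586, 0.1208, 0.12]
eef_rot: [0.003, -3.141, 0.001]
contact_force: [0.4, 0.9, -0.8]
finger_gap: 0.0344
finger_force: 25.0
```

To row units: -173 mm / 750 = -0.2307, -140 mm / 750 = -0.1867.

Emit:
servo_tool --pt "-0.024 -0.0467 0 0 0 0 1" --pt "-0.048 -0.0933 0 0 0 0 1" --pt "-0.072 -0.14 0 0 0 0 1" --pt "-0.096 -0.1867 0 0 0 0 1" --pt "-0.1187 -0.2307 0 0 0 0 1"

```text
clock: 5.13
tool_pos: [0.5479, -0.0521, 0.1198]
eef_rot: [0.003, -3.141, 0.0]
contact_force: [1.0, -0.1, -0.7]
finger_gap: 0.0346
finger_force: 25.0
```

```bash
python3 g.py .6375 -.2208 .12 1.585
```

```text
now [ 0.5479 -0.0521  0.1198] ang 1.572 q [-0.14  0.43  0.19  1.89 -0.1   0.83  1.67] gap 0.0346 F [ 1.  -0.1 -0.7] 25.00104546546936 5.1333
[ -89.3 -168.9   -0.3] [-0.    -0.001 -0.013]
```

To row units: -169 mm / 750 = -0.2253, -136 mm / 750 = -0.1813.

Emit:
servo_tool --pt "-0.024 -0.0453 0 0 0 0 1" --pt "-0.048 -0.0907 0 0 0 0 1" --pt "-0.072 -0.136 0 0 0 0 1" --pt "-0.096 -0.1813 0 0 0 0 1" --pt "-0.1187 -0.2253 0 0 0 0 1"

```text
clock: 5.55
tool_pos: [0.6373, -0.2205, 0.1193]
eef_rot: [0.003, -3.14, -0.0]
contact_force: [0.7, -0.6, -0.7]
finger_gap: 0.0346
finger_force: 25.0
```

```bash
python3 - <<'E'
from h import *
im=save('scene','s2');t=save('top','t2')
a=cv2.resize(im[180:400,90:350,::-1],None,fx=1.5,fy=1.5);b=cv2.resize(t[90:250,310:450,::-1],(289,330))
cv2.imwrite('pics/c2.png',np.hstack([a,b]))
for k in('scene','top'):print(proj(k,np.array([.6375,-.2208,.003])))
E
python3 g.py .6375 -.2208 .12 1.585 .6375 -.2208 .027 1.585
```

```text
[311.3203905  200.21917479]
[148.59456956 365.54409105]
now [ 0.6374 -0.2267  0.1193] ang 1.566 q [ 0.13  0.61  0.21  1.57 -0.14  0.97  1.94] gap 0.0342 F [-0.5  0.  -0.6] 24.99926269054413 5.65
[-0.1  5.9 -0.8] [-0.005 -0.    -0.019]
[-0.1  6.3 92.2] [-0.005 -0.    -0.019]
```

View pics/c2.png

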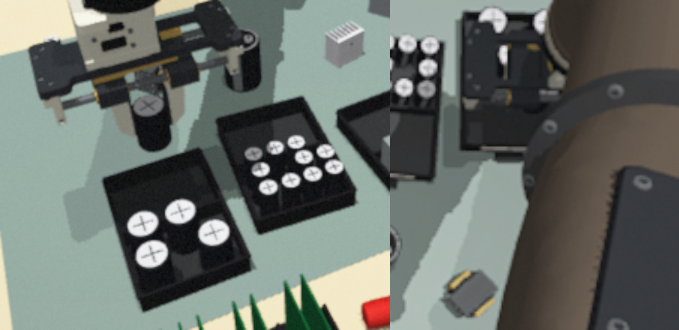

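Can is held upright over the front compartment of drawer_can (projected centre ≈(311,200) in scene). I'll lower it now.

To row units: 88 mm / 750 = 0.1173, 84 mm / 750 = 0.112.

Emit:
servo_tool --pt "0 0.0027 0.0333 0 0 0 1" --pt "0 0.0027 0.0667 0 0 0 1" --pt "0 0.0027 0.0933 0 0 0 1" --pt "0 0.0027 0.112 0 0 0 1" --pt "0 0.0027 0.1173 0 0 0 1"

```text
clock: 6.07
tool_pos: [0.6347, -0.2154, 0.0287]
eef_rot: [0.004, -3.136, -0.003]
contact_force: [-0.0, 0.2, -1.1]
finger_gap: 0.0343
finger_force: 25.0
```

To row units: 4 mm / 750 = 0.0053, 3 mm / 750 = 0.004.

Emit:
servo_tool --pt "0 0 0.0027 0 0 0 1" --pt "0 0 0.004 0 0 0 1" --pt "0 0 0.0053 0 0 0 1" --pt "0 0 0.0053 0 0 0 1" --pt "0 0 0.0053 0 0 0 1"

```text
clock: 6.48
tool_pos: [0.6377, -0.2167, 0.0296]
eef_rot: [-0.003, 3.14, -0.001]
contact_force: [0.3, 0.1, -0.4]
finger_gap: 0.0347
finger_force: 25.0
```

```bash
python3 g.py .6375 -.2208 .0265 1.585
```

```text
now [ 0.6377 -0.2167  0.0296] ang 1.573 q [ 0.14  0.71  0.18  1.64 -0.16  0.8   1.96] gap 0.0347 F [ 0.3  0.1 -0.4] 24.99988853931427 6.4833
[ 0.2 -4.1  3.1] [-0.     0.001 -0.012]
```

To row units: 3 mm / 750 = 0.004, 2 mm / 750 = 0.0027.

Emit:
servo_tool --pt "0 0 0.0013 0 0 0 1" --pt "0 0 0.0027 0 0 0 1" --pt "0 0 0.004 0 0 0 1" --pt "0 0 0.004 0 0 0 1" --pt "0 0 0.004 0 0 0 1"

```text
clock: 6.9
tool_pos: [0.6373, -0.2166, 0.0259]
eef_rot: [-0.003, 3.141, -0.0]
contact_force: [-0.7, 0.5, 1.6]
finger_gap: 0.0344
finger_force: 25.0
```

Emit:
servo_tool --pt "0 0 0 0 0 0 0.6" --pt "0 0 0 0 0 0 0.5" --pt "0 0 0 0 0 0 0.45" --pt "0 0 0 0 0 0 0.45" --pt "0 0 0 0 0 0 0.45"

```text
clock: 7.32
tool_pos: [0.6371, -0.2166, 0.0256]
eef_rot: [0.003, -3.141, -0.0]
contact_force: [-0.5, -0.2, 0.4]
finger_gap: 0.0498
finger_force: 0.0
```

To row units: -95 mm / 750 = -0.1267, -65 mm / 750 = -0.0867.

Emit:
servo_tool --pt "0 0 -0.0133 0 0 0 0.45" --pt "0 0 -0.0467 0 0 0 0.45" --pt "0 0 -0.0867 0 0 0 0.4" --pt "0 0 -0.1267 0 0 0 0.2" --pt "0 0 -0.1267 0 0 0 0"

```text
clock: 7.73
tool_pos: [0.6406, -0.218, 0.128]
eef_rot: [-0.003, 3.132, -0.004]
contact_force: [1.3, -0.6, 0.9]
finger_gap: 0.0641
finger_force: 0.0
```

```bash
python3 g.py .419 .185 .12 2.26
```

```text
now [ 0.6406 -0.218   0.128 ] ang 1.573 q [ 0.12  0.6   0.21  1.57 -0.14  0.98  1.94] gap 0.0641 F [ 1.3 -0.6  0.9] 0.0 7.7333
[220.9 403.4   4.8] [-0.006  0.008 -0.687]
```

```bash
python3 g.py .346 -.296 .11 1.5
```

```text
now [ 0.6406 -0.218   0.128 ] ang 1.573 q [ 0.12  0.6   0.21  1.57 -0.14  0.98  1.94] gap 0.0641 F [ 1.3 -0.6  0.9] 0.0 7.7333
[294.9 -77.4  15.4] [-0.002  0.01   0.073]
```

To row units: 170 mm / 750 = 0.2267, 140 mm / 750 = 0.1867, 0.04 rad / 3.1416 = 0.0127.

Emit:
servo_tool --pt "0.0467 -0.0133 0 0 0 0 0" --pt "0.0933 -0.0253 0 0 0 0 0" --pt "0.14 -0.0373 0 0 0 0.0064 0" --pt "0.1867 -0.0493 0 0 0 0.0095 0" --pt "0.2267 -0.06 0 0 0 0.0127 0"

```text
clock: 8.15
tool_pos: [0.4648, -0.2625, 0.1213]
eef_rot: [0.062, 3.141, -0.0]
contact_force: [-0.6, -0.9, 0.8]
finger_gap: 0.0913
finger_force: 0.0
```

```bash
python3 g.py .346 -.296 .11 1.5
```

```text
now [ 0.4648 -0.2625  0.1213] ang 1.532 q [ 0.25  0.41  0.22  1.93 -0.12  0.81  2.07] gap 0.0913 F [-0.6 -0.9  0.8] 0.0 8.15
[117.4 -38.1  11.3] [-0.     0.     0.032]
```

To row units: 118 mm / 750 = 0.1573, 100 mm / 750 = 0.1333, 0.03 rad / 3.1416 = 0.0095.

Emit:
servo_tool --pt "0.0467 -0.0147 0.004 0 0 0.0095 0" --pt "0.0933 -0.0293 0.008 0 0 0.0095 0" --pt "0.1333 -0.0427 0.012 0 0 0.0095 0" --pt "0.1573 -0.0507 0.0147 0 0 0.0095 0" --pt "0.1573 -0.0507 0.0147 0 0 0.0095 0"

```text
clock: 8.57
tool_pos: [0.3432, -0.2966, 0.11]
eef_rot: [-0.115, -3.138, -0.0]
contact_force: [-0.3, -0.7, -0.1]
finger_gap: 0.0915
finger_force: 0.0
```

To row units: 58 mm / 750 = 0.0773, 40 mm / 750 = 0.0533.

Emit:
servo_tool --pt "0 0 0 0 0 0 0.2" --pt "0 0 0.0267 0 0 0 0.3" --pt "0 0 0.0533 0 0 0 0.4" --pt "0 0 0.0773 0 0 0 0.4" --pt "0 0 0.0773 0 0 0 0.4"

```text
clock: 8.98
tool_pos: [0.3481, -0.2942, 0.0497]
eef_rot: [-0.104, -3.138, -0.003]
contact_force: [-0.1, -0.1, -0.1]
finger_gap: 0.063
finger_force: 0.0
```

```bash
python3 g.py .346 -.296 .022 1.5
```

```text
now [ 0.3481 -0.2942  0.0497] ang 1.505 q [ 0.42  0.42  0.21  2.18 -0.16  0.56  2.26] gap 0.063 F [-0.1 -0.1 -0.1] 0.0 8.9833
[ 1.9 -2.  27.7] [ 0.002 -0.002  0.005]
```

To row units: 28 mm / 750 = 0.0373, 20 mm / 750 = 0.0267.

Emit:
servo_tool --pt "0.0013 -0.0013 0.0133 0 0 0 0.4" --pt "0.0013 -0.0013 0.0267 0 0 0 0.4" --pt "0.0013 -0.0013 0.0373 0 0 0 0.4" --pt "0.0013 -0.0013 0.0373 0 0 0 0.4" --pt "0.0013 -0.0013 0.0373 0 0 0 0.4" --force 20

```text
clock: 9.4
tool_pos: [0.3473, -0.2963, 0.024]
eef_rot: [-0.106, -3.14, -0.0]
contact_force: [-0.2, -0.3, -0.2]
finger_gap: 0.0552
finger_force: 0.0
```

Emit:
servo_tool --pt "0 0 0 0 0 0 0.6" --pt "0 0 0 0 0 0 0.8" --pt "0 0 0 0 0 0 1" --pt "0 0 0 0 0 0 1" --pt "0 0 0 0 0 0 1"

```text
clock: 9.82
tool_pos: [0.3469, -0.2965, 0.024]
eef_rot: [0.107, 3.139, -0.0]
contact_force: [-0.4, -0.1, 0.4]
finger_gap: 0.0262
finger_force: 0.0
```

Emit:
servo_tool --pt "0 0 0 0 0 0 1" --pt "0 0 0 0 0 0 1" --pt "0 0 0 0 0 0 1" --pt "0 0 0 0 0 0 1" --pt "0 0 0 0 0 0 1"

```text
clock: 10.23
tool_pos: [0.3469, -0.2964, 0.0238]
eef_rot: [0.107, 3.14, -0.0]
contact_force: [-0.3, 0.3, 4.6]
finger_gap: 0.0215
finger_force: 20.0
```

Emit:
servo_tool --pt "0 0 -0.0267 0 0 0 1" --pt "0 0 -0.0667 0 0 0 1" --pt "0 0 -0.1067 0 0 0 1" --pt "0 0 -0.1307 0 0 0 1" --pt "0 0 -0.1307 0 0 0 1"

```text
clock: 10.65
tool_pos: [0.3484, -0.2977, 0.1249]
eef_rot: [0.107, 3.135, -0.004]
contact_force: [0.5, -0.3, -0.3]
finger_gap: 0.0216
finger_force: 20.0
```

```bash
python3 g.py .6023 -.0779 .12 1.51
```

```text
now [ 0.3484 -0.2977  0.1249] ang 1.503 q [ 0.38  0.29  0.26  2.11 -0.11  0.75  2.21] gap 0.0216 F [ 0.5 -0.3 -0.3] 19.989111721515656 10.65
[-238.3  236.6    5.5] [-0.003  0.005 -0.007]
```

To row units: -120 mm / 750 = -0.16, 119 mm / 750 = 0.1587.

Emit:
servo_tool --pt "-0.032 0.032 0 0 0 0 1" --pt "-0.064 0.064 0 0 0 0 1" --pt "-0.096 0.096 0 0 0 0 1" --pt "-0.128 0.128 0 0 0 0 1" --pt "-0.16 0.1587 0 0 0 0 1"

```text
clock: 11.07
tool_pos: [0.4752, -0.1842, 0.1208]
eef_rot: [-0.106, -3.139, -0.001]
contact_force: [0.0, -0.4, 0.3]
finger_gap: 0.0216
finger_force: 20.0
```

To row units: -118 mm / 750 = -0.1573, 117 mm / 750 = 0.156.

Emit:
servo_tool --pt "-0.0347 0.0347 0 0 0 0 1" --pt "-0.0693 0.0693 0 0 0 0 1" --pt "-0.104 0.104 0 0 0 0 1" --pt "-0.14 0.1387 0 0 0 0 1" --pt "-0.1573 0.156 0 0 0 0 1"

```text
clock: 11.48
tool_pos: [0.603, -0.0722, 0.1204]
eef_rot: [0.1, 3.14, 0.003]
contact_force: [0.3, 0.8, 0.4]
finger_gap: 0.0218
finger_force: 20.0
```

Emit:
servo_tool --pt "0 0 0.0267 0 0 0 1" --pt "0 0 0.0533 0 0 0 1" --pt "0 0 0.08 0 0 0 1" --pt "0 0 0.096 0 0 0 1" --pt "0 0 0.096 0 0 0 1"

```text
clock: 11.9
tool_pos: [0.5978, -0.0769, 0.0463]
eef_rot: [-0.106, -3.134, -0.0]
contact_force: [0.1, -0.5, -1.0]
finger_gap: 0.0217
finger_force: 20.0
```

```bash
python3 - <<'E'
from h import *
im=save('scene','s3');t=save('top','t3')
a=cv2.resize(im[180:400,90:350,::-1],None,fx=1.5,fy=1.5);b=cv2.resize(t[90:250,260:400,::-1],(289,330))
cv2.imwrite('pics/c3.png',np.hstack([a,b]))
E
python3 g.py .6023 -.0779 .0275 1.51
```

```text
now [ 0.5999 -0.0772  0.0493] ang 1.503 q [-0.08  0.6   0.17  1.81 -0.14  0.75  1.67] gap 0.0213 F [0.  0.6 0.5] 19.989123344421387 12.0
[-2.4 -0.5 21.8] [-0.    -0.001 -0.007]
```

View pics/c3.png

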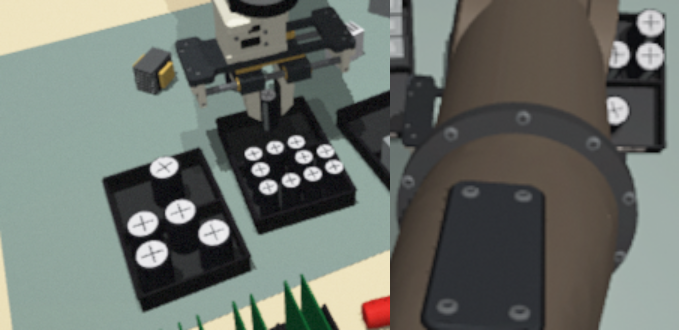

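The can stands upright in drawer_can (crop 164,167). The slim cap is over its front compartment, around crop (268,115). I'll lower it the rest of the way.

Emit:
servo_tool --pt "0 0 0.0107 0 0 0 1" --pt "0 0 0.02 0 0 0 1" --pt "0 0 0.0253 0 0 0 1" --pt "0 0 0.028 0 0 0 1" --pt "0 0 0.0293 0 0 0 1"

```text
clock: 12.42
tool_pos: [0.6001, -0.077, 0.0275]
eef_rot: [-0.107, -3.139, -0.0]
contact_force: [-0.3, -0.9, 0.5]
finger_gap: 0.0216
finger_force: 20.0
```

To row units: 0.5 mm / 750 = 0.0007.

Emit:
servo_tool --pt "0 0 0 0 0 0 1" --pt "0 0 0 0 0 0 1" --pt "0 0 0.0007 0 0 0 1" --pt "0 0 0.0007 0 0 0 1" --pt "0 0 0.0007 0 0 0 1"

```text
clock: 12.83
tool_pos: [0.6004, -0.0771, 0.0274]
eef_rot: [0.107, 3.14, 0.0]
contact_force: [-0.5, 0.3, -0.5]
finger_gap: 0.0211
finger_force: 20.0
```

To row units: 0.7 mm / 750 = 0.0009.

Emit:
servo_tool --pt "0 0 0.0009 0 0 0 1" --pt "0 0 0.0009 0 0 0 1" --pt "0 0 0.0009 0 0 0 0.75" --pt "0 0 0.0009 0 0 0 0.65" --pt "0 0 0.0009 0 0 0 0.6"

```text
clock: 13.25
tool_pos: [0.6002, -0.077, 0.0264]
eef_rot: [-0.107, -3.14, -0.0]
contact_force: [0.7, -0.6, -0.4]
finger_gap: 0.0319
finger_force: 0.0
```

Emit:
servo_tool --pt "0 0 0 0 0 0 0.5" --pt "0 0 -0.0067 0 0 0 0.5" --pt "0 0 -0.04 0 0 0 0.5" --pt "0 0 -0.0867 0 0 0 0.3" --pt "0 0 -0.1333 0 0 0 0"

```text
clock: 13.67
tool_pos: [0.5993, -0.0771, 0.1272]
eef_rot: [-0.107, -3.137, 0.0]
contact_force: [0.5, -0.5, -0.2]
finger_gap: 0.0549
finger_force: 0.0
```

```bash
python3 g.py .480 -.0685 .145 1.61
```

```text
now [ 0.5993 -0.0771  0.1272] ang 1.503 q [-0.1   0.5   0.19  1.75 -0.12  0.9   1.65] gap 0.0549 F [ 0.5 -0.5 -0.2] 0.0 13.6667
[119.7   0.5 -17.5] [-0.    -0.002 -0.107]
```

To row units: 120 mm / 750 = 0.16, 90 mm / 750 = 0.12, -0.1 rad / 3.1416 = -0.0318.

Emit:
servo_tool --pt "0.04 0 -0.024 0 0 -0.0095 0" --pt "0.08 0 -0.024 0 0 -0.0191 0" --pt "0.12 0 -0.024 0 0 -0.0318 0" --pt "0.16 0 -0.024 0 0 -0.0318 0" --pt "0.16 0 -0.024 0 0 -0.0318 0"

```text
clock: 14.08
tool_pos: [0.4743, -0.0689, 0.1444]
eef_rot: [0.049, -3.136, -0.001]
contact_force: [-0.8, -0.0, -0.4]
finger_gap: 0.0875
finger_force: 0.0
```

To row units: 65 mm / 750 = 0.0867, 55 mm / 750 = 0.0733.

Emit:
servo_tool --pt "0 0 0 0 0 0 0" --pt "0 0 0.04 0 0 0 0" --pt "0 0 0.0733 0 0 0 0" --pt "0 0 0.0867 0 0 0 0" --pt "0 0 0.0867 0 0 0 0"

```text
clock: 14.5
tool_pos: [0.4799, -0.0689, 0.0777]
eef_rot: [0.05, -3.138, 0.0]
contact_force: [-0.3, -0.4, -0.5]
finger_gap: 0.0917
finger_force: 0.0
```

```bash
python3 g.py .480 -.0685 .038 1.61
```

```text
now [ 0.4799 -0.0689  0.0777] ang 1.603 q [-0.09  0.4   0.15  2.08 -0.1   0.66  1.73] gap 0.0917 F [-0.3 -0.4 -0.5] 0.0 14.5
[-0.3  0.4 39.7] [ 0.    -0.004 -0.007]
```

To row units: 40 mm / 750 = 0.0533, 30 mm / 750 = 0.04.

Emit:
servo_tool --pt "0 0 0.02 0 0 0 0" --pt "0 0 0.04 0 0 0 0" --pt "0 0 0.0533 0 0 0 0" --pt "0 0 0.0533 0 0 0 0" --pt "0 0 0.0533 0 0 0 0.1" --force 35

```text
clock: 14.92
tool_pos: [0.4809, -0.069, 0.0399]
eef_rot: [0.05, -3.141, -0.0]
contact_force: [-0.1, 0.2, 0.1]
finger_gap: 0.0885
finger_force: 0.0
```

Emit:
servo_tool --pt "0 0 0 0 0 0 0.3" --pt "0 0 0 0 0 0 0.4" --pt "0 0 0 0 0 0 0.6" --pt "0 0 0 0 0 0 1" --pt "0 0 0 0 0 0 1"

```text
clock: 15.33
tool_pos: [0.4807, -0.0689, 0.0399]
eef_rot: [-0.05, 3.141, 0.0]
contact_force: [-0.3, 0.2, -0.4]
finger_gap: 0.0564
finger_force: 0.0
```

Emit:
servo_tool --pt "0 0 0 0 0 0 1" --pt "0 0 0 0 0 0 1" --pt "0 0 0 0 0 0 1" --pt "0 0 0 0 0 0 1" --pt "0 0 0 0 0 0 1"

```text
clock: 15.75
tool_pos: [0.4807, -0.0687, 0.0397]
eef_rot: [-0.051, 3.141, 0.0]
contact_force: [-1.1, 2.3, 6.3]
finger_gap: 0.0498
finger_force: 35.0
```

To row units: -95 mm / 750 = -0.1267, -80 mm / 750 = -0.1067.

Emit:
servo_tool --pt "0 0 -0.0267 0 0 0 1" --pt "0 0 -0.0667 0 0 0 1" --pt "0 0 -0.1067 0 0 0 1" --pt "0 0 -0.1267 0 0 0 1" --pt "0 0 -0.1267 0 0 0 1"

```text
clock: 16.17
tool_pos: [0.4824, -0.0693, 0.1374]
eef_rot: [-0.05, 3.136, -0.0]
contact_force: [1.0, 0.1, -1.2]
finger_gap: 0.0495
finger_force: 35.0
```

```bash
python3 g.py .6115 .223 .135 1.61
```

```text
now [ 0.4824 -0.0693  0.1374] ang 1.603 q [-0.1   0.31  0.17  2.03 -0.07  0.8   1.71] gap 0.0495 F [ 1.   0.1 -1.2] 34.99510645866394 16.1667
[-138.3  288.     3. ] [-0.     0.005 -0.007]
```

To row units: 145 mm / 750 = 0.1933, 120 mm / 750 = 0.16.

Emit:
servo_tool --pt "-0.0187 0.04 0 0 0 0 1" --pt "-0.0373 0.08 0 0 0 0 1" --pt "-0.056 0.12 0 0 0 0 1" --pt "-0.0747 0.16 0 0 0 0 1" --pt "-0.092 0.1933 0 0 0 0 1"

```text
clock: 16.58
tool_pos: [0.5446, 0.0805, 0.1332]
eef_rot: [0.052, -3.139, -0.0]
contact_force: [0.2, 0.2, -1.3]
finger_gap: 0.0499
finger_force: 35.0
```

To row units: 143 mm / 750 = 0.1907, 128 mm / 750 = 0.1707.

Emit:
servo_tool --pt "-0.02 0.0427 0 0 0 0 1" --pt "-0.04 0.0853 0 0 0 0 1" --pt "-0.06 0.128 0 0 0 0 1" --pt "-0.08 0.1707 0 0 0 0 1" --pt "-0.0933 0.1907 0 0 0 0 1"

```text
clock: 17.0
tool_pos: [0.6097, 0.2289, 0.1326]
eef_rot: [0.057, -3.139, -0.003]
contact_force: [-0.3, 1.3, -2.1]
finger_gap: 0.0495
finger_force: 35.0
```

To row units: 56 mm / 750 = 0.0747, 50 mm / 750 = 0.0667.

Emit:
servo_tool --pt "0 0 0.024 0 0 0 1" --pt "0 0 0.048 0 0 0 1" --pt "0 0 0.0667 0 0 0 1" --pt "0 0 0.0747 0 0 0 1" --pt "0 0 0.0747 0 0 0 1"

```text
clock: 17.42
tool_pos: [0.6085, 0.2226, 0.0757]
eef_rot: [0.05, -3.137, 0.003]
contact_force: [-0.8, -0.1, -1.5]
finger_gap: 0.0495
finger_force: 35.0
```

```bash
python3 - <<'E'
from h import *
im=save('scene','s4')
cv2.imwrite('pics/c4.png',cv2.resize(im[130:400,150:500,::-1],None,fx=2,fy=2))
E
python3 g.py .6115 .223 .0425 1.61
```

```text
now [0.6094 0.2229 0.0772] ang 1.603 q [-0.51  0.62  0.11  1.67 -0.09  0.86  1.25] gap 0.0493 F [ 0.5  0.1 -0.8] 34.995678663253784 17.4667
[-2.2  0.1 34.7] [-0.001 -0.002 -0.007]
```

View pics/c4.png

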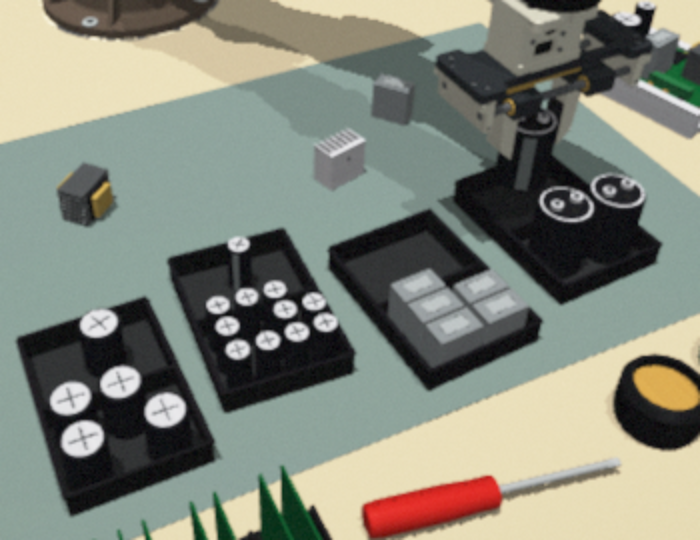

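Slim (238,265) and can (99,340) stand upright in their drawers. The screw can is over its front compartment (530,160), so I'll lower it.

To row units: 32 mm / 750 = 0.0427, 31 mm / 750 = 0.0413.

Emit:
servo_tool --pt "0 0 0.0133 0 0 0 1" --pt "0 0 0.0267 0 0 0 1" --pt "0 0 0.036 0 0 0 1" --pt "0 0 0.0413 0 0 0 1" --pt "0 0 0.0427 0 0 0 1"

```text
clock: 17.88
tool_pos: [0.6096, 0.2231, 0.0455]
eef_rot: [0.05, -3.14, 0.001]
contact_force: [0.6, 0.9, -1.7]
finger_gap: 0.0493
finger_force: 35.0
```

To row units: 2 mm / 750 = 0.0027, 1 mm / 750 = 0.0013.

Emit:
servo_tool --pt "0 0 0.0013 0 0 0 1" --pt "0 0 0.0027 0 0 0 1" --pt "0 0 0.0027 0 0 0 1" --pt "0 0 0.0027 0 0 0 1" --pt "0 0 0.0027 0 0 0 1"

```text
clock: 18.3
tool_pos: [0.6104, 0.2235, 0.0449]
eef_rot: [-0.05, 3.141, 0.0]
contact_force: [-0.6, 0.4, -1.8]
finger_gap: 0.0495
finger_force: 35.0
```

To row units: 2 mm / 750 = 0.0027, 1.4 mm / 750 = 0.0019.

Emit:
servo_tool --pt "0 0 0.0009 0 0 0 1" --pt "0 0 0.0019 0 0 0 1" --pt "0 0 0.0027 0 0 0 1" --pt "0 0 0.0027 0 0 0 1" --pt "0 0 0.0027 0 0 0 1"

```text
clock: 18.72
tool_pos: [0.6103, 0.2234, 0.0428]
eef_rot: [-0.05, 3.141, 0.0]
contact_force: [-0.6, -0.2, 2.9]
finger_gap: 0.0494
finger_force: 35.0
```

Emit:
servo_tool --pt "0 0 0 0 0 0 0.4" --pt "0 0 0 0 0 0 0.35" --pt "0 0 0 0 0 0 0.3" --pt "0 0 0 0 0 0 0.3" --pt "0 0 0 0 0 0 0.3"

```text
clock: 19.13
tool_pos: [0.6102, 0.2234, 0.0424]
eef_rot: [0.05, -3.141, 0.0]
contact_force: [-0.8, 0.1, -0.2]
finger_gap: 0.0641
finger_force: 0.0
```

To row units: -85 mm / 750 = -0.1133, -75 mm / 750 = -0.1.

Emit:
servo_tool --pt "0 0 -0.0133 0 0 0 0.2" --pt "0 0 -0.0533 0 0 0 0.2" --pt "0 0 -0.1 0 0 0 0.2" --pt "0 0 -0.1133 0 0 0 0.2" --pt "0 0 -0.1133 0 0 0 0.2"

```text
clock: 19.55
tool_pos: [0.6126, 0.2242, 0.1321]
eef_rot: [-0.05, 3.135, 0.004]
contact_force: [0.8, 0.7, -0.5]
finger_gap: 0.0737
finger_force: 0.0
```

```bash
python3 g.py .419 .185 .12 2.26
```

```text
now [0.6126 0.2242 0.1321] ang 1.603 q [-0.51  0.56  0.12  1.62 -0.08  0.96  1.24] gap 0.0737 F [ 0.8  0.7 -0.5] 0.0 19.55
[194.8 -33.   10.7] [ 0.     0.007 -0.657]
```

Next, the box: rotate by -0.65 while moving. At 0.12 per row that needs two calls.

To row units: 150 mm / 750 = 0.2, 120 mm / 750 = 0.16, -0.5 rad / 3.1416 = -0.1592.

Emit:
servo_tool --pt "0.04 -0.0067 0 0 0 -0.0318 0.1" --pt "0.08 -0.0133 0 0 0 -0.0637 0" --pt "0.12 -0.02 0 0 0 -0.0955 0" --pt "0.16 -0.0267 0 0 0 -0.1273 0" --pt "0.2 -0.0333 0 0 0 -0.1592 0"

```text
clock: 19.97
tool_pos: [0.4592, 0.193, 0.1271]
eef_rot: [0.834, -3.028, 0.0]
contact_force: [0.0, 0.4, 0.1]
finger_gap: 0.0916
finger_force: 0.0
```

```bash
python3 g.py .419 .185 .12 2.26
```

```text
now [0.4592 0.193  0.1271] ang 2.108 q [-0.49  0.35 -0.02  2.    0.01  0.8   1.59] gap 0.0916 F [0.  0.4 0.1] 0.0 19.9667
[38.6 13.7  7.1] [-0.    -0.001 -0.152]
```

To row units: 38 mm / 750 = 0.0507, 20 mm / 750 = 0.0267, -0.15 rad / 3.1416 = -0.0477.

Emit:
servo_tool --pt "0.0267 0.0093 0.004 0 0 -0.0255 0" --pt "0.0507 0.0187 0.0093 0 0 -0.0477 0" --pt "0.0507 0.0187 0.0093 0 0 -0.0477 0" --pt "0.0507 0.0187 0.0093 0 0 -0.0477 0" --pt "0.0507 0.0187 0.0093 0 0 -0.0477 0.1"

```text
clock: 20.38
tool_pos: [0.422, 0.1865, 0.1207]
eef_rot: [-1.048, 2.961, 0.0]
contact_force: [-0.1, -0.4, 0.8]
finger_gap: 0.0886
finger_force: 0.0
```

```bash
python3 - <<'E'
from h import *
im=save('scene','s5');t=save('top','t5')
a=cv2.resize(im[120:230,270:400,::-1],None,fx=3,fy=3);b=cv2.resize(t[180:290,140:250,::-1],None,fx=3,fy=3)
cv2.imwrite('pics/c5.png',np.hstack([a,b]))
E
python3 g.py .419 .185 .021 2.26
```

```text
now [0.4223 0.1866 0.1206] ang 2.252 q [-0.48  0.31 -0.06  2.08  0.03  0.75  1.69] gap 0.0841 F [0.3 1.  0.3] 0.0 20.4833
[ 3.7  0.9 99.6] [-0.     0.001 -0.008]
```

View pics/c5.png

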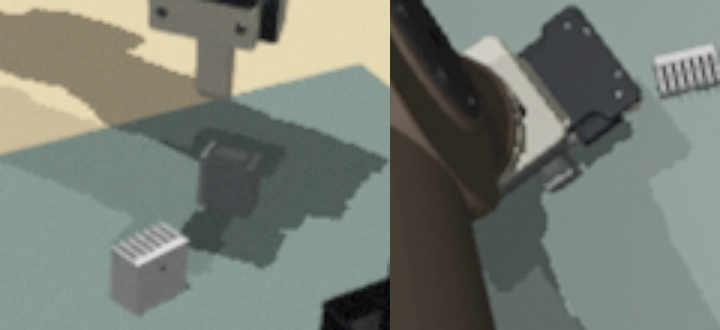

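The box lies aligned under the hand and clear of the heat sink. Descending.

To row units: 98 mm / 750 = 0.1307, 85 mm / 750 = 0.1133.

Emit:
servo_tool --pt "0.004 0.0013 0.04 0 0 0 0.15" --pt "0.004 0.0013 0.08 0 0 0 0.15" --pt "0.004 0.0013 0.1133 0 0 0 0.2" --pt "0.004 0.0013 0.1307 0 0 0 0.25" --pt "0.004 0.0013 0.1307 0 0 0 0.3" --force 25

```text
clock: 20.9
tool_pos: [0.4174, 0.1845, 0.0199]
eef_rot: [1.048, -2.957, 0.001]
contact_force: [0.5, -0.1, 0.2]
finger_gap: 0.0668
finger_force: 0.0
```

Emit:
servo_tool --pt "0 0 0 0 0 0 0.45" --pt "0 0 0 0 0 0 0.55" --pt "0 0 0 0 0 0 0.65" --pt "0 0 0 0 0 0 0.7" --pt "0 0 0 0 0 0 1"

```text
clock: 21.32
tool_pos: [0.4189, 0.1856, 0.0234]
eef_rot: [-1.05, 2.959, 0.0]
contact_force: [-0.0, -0.3, 0.4]
finger_gap: 0.0349
finger_force: 0.0
```

Emit:
servo_tool --pt "0 0 0 0 0 0 1" --pt "0 0 0 0 0 0 1" --pt "0 0 0 0 0 0 1" --pt "0 0 0 0 0 0 1" --pt "0 0 0 0 0 0 1"

```text
clock: 21.73
tool_pos: [0.4185, 0.1853, 0.0229]
eef_rot: [-1.051, 2.96, 0.0]
contact_force: [-0.2, -0.9, 6.2]
finger_gap: 0.0237
finger_force: 24.8
```

To row units: -97 mm / 750 = -0.1293, -80 mm / 750 = -0.1067.

Emit:
servo_tool --pt "0 0 -0.0267 0 0 0 1" --pt "0 0 -0.0667 0 0 0 1" --pt "0 0 -0.1067 0 0 0 1" --pt "0 0 -0.1293 0 0 0 1" --pt "0 0 -0.1293 0 0 0 1"

```text
clock: 22.15
tool_pos: [0.4201, 0.1863, 0.1228]
eef_rot: [-1.049, 2.955, 0.002]
contact_force: [0.7, 0.4, 0.3]
finger_gap: 0.024
finger_force: 24.8
```

```bash
python3 g.py .643 .0653 .12 1.62
```

```text
now [0.4201 0.1863 0.1228] ang 2.253 q [-0.48  0.3  -0.07  2.09  0.03  0.75  1.69] gap 0.024 F [0.7 0.4 0.3] 24.844762086868286 22.15
[ -96.8 -234.4    3.6] [0.001 0.006 0.633]
```

To row units: -120 mm / 750 = -0.16, -97 mm / 750 = -0.1293, 0.32 rad / 3.1416 = 0.1019.

Emit:
servo_tool --pt "-0.0133 -0.032 0 0 0 0.0207 1" --pt "-0.0267 -0.064 0 0 0 0.0414 1" --pt "-0.04 -0.096 0 0 0 0.0637 1" --pt "-0.0533 -0.1293 0 0 0 0.0828 1" --pt "-0.0667 -0.16 0 0 0 0.1019 1"

```text
clock: 22.57
tool_pos: [0.5334, 0.1224, 0.1186]
eef_rot: [0.561, -3.09, 0.001]
contact_force: [0.1, 0.8, -0.8]
finger_gap: 0.0238
finger_force: 24.8
```

```bash
python3 g.py .643 .0653 .12 1.62
```

```text
now [0.5334 0.1224 0.1186] ang 1.93 q [-0.36  0.43  0.05  1.89 -0.03  0.82  1.63] gap 0.0238 F [ 0.1  0.8 -0.8] 24.843534529209137 22.5667
[-82.6 -92.   -1.5] [-0.    -0.001  0.31 ]
```

To row units: -92 mm / 750 = -0.1227, -83 mm / 750 = -0.1107, 0.31 rad / 3.1416 = 0.0987.

Emit:
servo_tool --pt "-0.024 -0.0267 0 0 0 0.0223 1" --pt "-0.048 -0.0533 0 0 0 0.0446 1" --pt "-0.072 -0.08 0 0 0 0.0668 1" --pt "-0.096 -0.1067 0 0 0 0.0891 1" --pt "-0.1107 -0.1227 0 0 0 0.0987 1"

```text
clock: 22.98
tool_pos: [0.6447, 0.0648, 0.1182]
eef_rot: [0.073, -3.14, 0.002]
contact_force: [-0.2, -0.3, -0.3]
finger_gap: 0.024
finger_force: 24.8
```

To row units: 55 mm / 750 = 0.0733, 40 mm / 750 = 0.0533.

Emit:
servo_tool --pt "0 0 0 0 0 0 1" --pt "0 0 0.0267 0 0 0 1" --pt "0 0 0.0533 0 0 0 1" --pt "0 0 0.0733 0 0 0 1" --pt "0 0 0.0733 0 0 0 1"

```text
clock: 23.4
tool_pos: [0.6396, 0.0671, 0.0603]
eef_rot: [0.083, -3.134, 0.001]
contact_force: [-1.3, -0.3, -1.6]
finger_gap: 0.0236
finger_force: 24.8
```

```bash
python3 - <<'E'
from h import *
im=save('scene','s6')
cv2.imwrite('pics/c6.png',cv2.resize(im[130:400,150:500,::-1],None,fx=2,fy=2))
E
python3 g.py .643 .0653 .0265 1.62
```

```text
now [0.6407 0.0672 0.0622] ang 1.624 q [-0.27  0.63  0.13  1.69 -0.11  0.83  1.53] gap 0.0241 F [-0.2 -0.9 -0.8] 24.844623506069183 23.45
[-2.4 -2.  35.7] [-0.    -0.005  0.004]
```

View pics/c6.png

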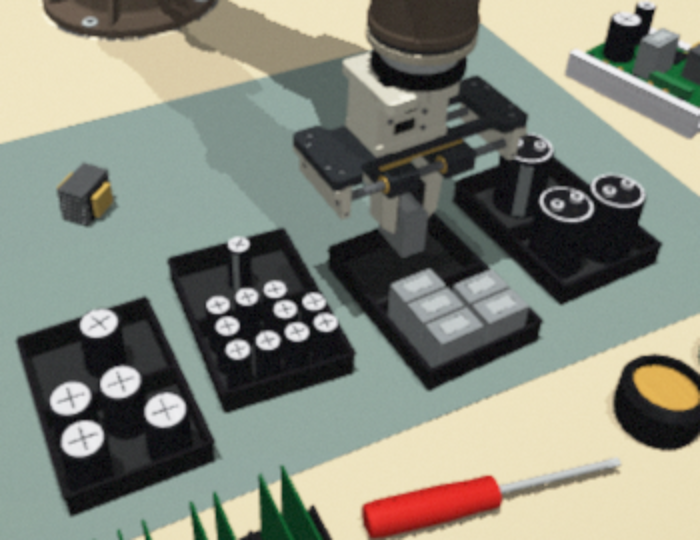

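The box is over its front compartment (410,225), and the screw can stands in its own drawer (525,180). Lowering the box.

To row units: 33 mm / 750 = 0.044, 32 mm / 750 = 0.0427.

Emit:
servo_tool --pt "0 0 0.0133 0 0 0 1" --pt "0 0 0.0267 0 0 0 1" --pt "0 0 0.0373 0 0 0 1" --pt "0 0 0.0427 0 0 0 1" --pt "0 0 0.044 0 0 0 1"

```text
clock: 23.87
tool_pos: [0.6423, 0.067, 0.0305]
eef_rot: [0.082, -3.139, 0.0]
contact_force: [-0.6, -0.1, -2.0]
finger_gap: 0.0241
finger_force: 24.8
```

To row units: 2 mm / 750 = 0.0027, 1 mm / 750 = 0.0013.

Emit:
servo_tool --pt "0 0 0.0013 0 0 0 1" --pt "0 0 0.0027 0 0 0 1" --pt "0 0 0.0027 0 0 0 1" --pt "0 0 0.0027 0 0 0 1" --pt "0 0 0.0027 0 0 0 1"

```text
clock: 24.28
tool_pos: [0.6432, 0.067, 0.0299]
eef_rot: [-0.082, 3.14, 0.0]
contact_force: [0.8, -1.1, -0.8]
finger_gap: 0.0242
finger_force: 24.8
```

To row units: 4 mm / 750 = 0.0053, 3 mm / 750 = 0.004.

Emit:
servo_tool --pt "0 0 0.0013 0 0 0 1" --pt "0 0 0.0027 0 0 0 1" --pt "0 0 0.004 0 0 0 1" --pt "0 0 0.0053 0 0 0 1" --pt "0 0 0.0053 0 0 0 1"

```text
clock: 24.7
tool_pos: [0.6429, 0.067, 0.026]
eef_rot: [-0.082, 3.141, 0.0]
contact_force: [-2.7, -0.6, 5.7]
finger_gap: 0.024
finger_force: 24.8
```

Emit:
servo_tool --pt "0 0 0 0 0 0 0.75" --pt "0 0 0 0 0 0 0.6" --pt "0 0 0 0 0 0 0.55" --pt "0 0 0 0 0 0 0.55" --pt "0 0 0 0 0 0 0.55"

```text
clock: 25.12
tool_pos: [0.6429, 0.067, 0.0254]
eef_rot: [0.082, -3.14, 0.0]
contact_force: [-0.1, -0.0, -0.7]
finger_gap: 0.0406
finger_force: 0.0
```

To row units: -110 mm / 750 = -0.1467, -105 mm / 750 = -0.14.

Emit:
servo_tool --pt "0 0 -0.0107 0 0 0 0.55" --pt "0 0 -0.0467 0 0 0 0.55" --pt "0 0 -0.0933 0 0 0 0.55" --pt "0 0 -0.14 0 0 0 0.4" --pt "0 0 -0.1467 0 0 0 0.4"

```text
clock: 25.53
tool_pos: [0.6464, 0.0672, 0.1425]
eef_rot: [-0.081, 3.131, 0.002]
contact_force: [2.0, -0.2, 0.6]
finger_gap: 0.0506
finger_force: 0.0
```

To row units: 150 mm / 750 = 0.2, 120 mm / 750 = 0.16.

Emit:
servo_tool --pt "0.04 0 -0.0267 0 0 0 0.4" --pt "0.08 0 -0.0533 0 0 0 0.4" --pt "0.12 0 -0.08 0 0 0 0.4" --pt "0.16 0 -0.1067 0 0 0 0.4" --pt "0.2 0 -0.1067 0 0 0 0.4"

```text
clock: 25.95
tool_pos: [0.4938, 0.0593, 0.2193]
eef_rot: [-0.081, 3.135, 0.002]
contact_force: [0.9, 0.3, 0.4]
finger_gap: 0.0552
finger_force: 0.0
```

```bash
python3 - <<'E'
from h import *
im=save('scene','s7')
t=save('top','t7')
a=cv2.resize(im[130:400,150:500,::-1],(583,450))
b=cv2.resize(t[80:300,120:420,::-1],(200,147));b=cv2.copyMakeBorder(b,0,303,0,0,0)
cv2.imwrite('pics/c7.png',np.hstack([a,b]))
E
python3 g.py
```

```text
now [0.4895 0.0589 0.2168] ang 1.623 q [-0.35  0.23  0.15  1.91 -0.04  1.01  1.44] gap 0.0547 F [-0.4 -0.  -0.3] 0.0 26.05
```

View pics/c7.png

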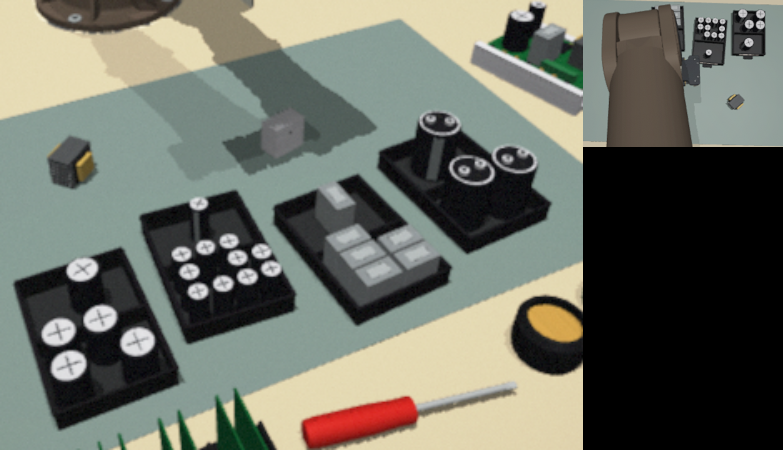

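All four stand upright in the right front compartments: can (82,285), slim (198,215), box (335,205), screw (437,145). The transformer and heat sink are unmoved.

```bash
python3 -c "from bench import hand_in;print(hand_in())"
```

```text
the job is handed in; nothing more can be done
None
```

All four capacitors are released and standing upright in the front compartments of their matching drawers. The transformer and heat sink were never touched, and I handed the job in at about 26 s; the hand-in call returned no verdict.

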